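# Fold up the instrument case and press its circuit board home

### The arm

A 6-joint arm with a two-finger parallel gripper is mounted at the origin on the work surface. World frame = base frame: x ahead of the robot, y to its left, z up, the work surface at z = 0. Lengths are in mm, angles in rad, forces in N, time in s.
With the tool pointing down it reaches from about 275 to 775 mm from the base axis. Payload 14.6 kg.
Tool frame: the origin (TCP) lies on the centre line of the jaws, within the pads' length; the fingertips stand 17 mm ahead of it and the grasp point (between the pads) lies 2 mm behind it; z points along the fingers, y is the line along which they close (so a half turn about z gives the same grasp; the last joint's range is limited). The gripper opens to 85 mm and grips with 20 to 120 N. Pads are 22 mm wide; open, the fingers measure 114 mm over their backs; the gripper's body (76 mm by 85 mm) begins 54 mm behind the grasp point. The pads swing forward as they close: fully open they stand 13 mm farther back than shut.
Start: joints at [-1.323, 0.263, -0.048, 1.259, 0, 1.415], TCP at [205.792, -482.989, 223.878] pointing down, gripper open.
Joint ranges: [-2.65, 2.65], [-0.89, 1.7], [-1.18, 1.37], [-2.13, 2.11], [-1.35, 1.29], [-3.14, 3.14]. Speed limits (rad/s): [1.89, 1.89, 2.57, 2.79, 3.14, 3.14].

### API

Orientations are given as a unit quaternion [w, x, y, z].
In Python, from bench import ctrl, eyes, job gives the robot as it stands.
- The arm moves only by the tool drive_tool, never from a script. Its argument "targets" is one flat list of numbers, 7 for each row, row after row: the shift along the tool's x, y, z scaled (see below), then the turn, a rotation vector about the tool's x, y, z scaled (see below), then the opening, from -1 (shut) to 1 (fully open). A call has 1 to 12 rows; each row shifts and turns the commanded pose from where the row before left it, along the tool's axes as they then stand; what a row does not reach is not made up. The controller multiplies each number of a shift by 4 cm and each number of a turn by 360 degrees. A row lasts 1/12 s, in which the tool goes at most 41.7 mm and 7.16 degrees, less where a joint would pass 70% of its speed; a pose out of reach is approached as far as the arm can. A call with a number of a shift or a turn outside -1 to 1 is refused whole. A call with a gripper value outside its range is refused whole. The fingers move at their own pace and stop on an object; the grip force is fixed at half the most. Time passes only in rows, so rows that do not move let the fingers close. It gives the time, the measured TCP pose, the force, the opening and the grip force at its end, in the units of the state.
- ctrl.state(): the state, without advancing time (a new reading comes with each control period).
- eyes.read_camera(name): name is "scene" or "top" or "wrist"; returns a dict with "img" (420x560x3 uint8, red, green, blue), "depth" (420x560 float32, mm along the optical axis (not along the pixel's ray), 0 where there is no reading), "fx", "fy", "cx", "cy" (pixels), "k1" (the pictures are not rectified: a ray, as slopes to the right and down, at radius r is drawn at 1 + k1 r^2 times it, then the intrinsics apply), "origin" and "attitude" of the camera in the world. Camera axes: x right, y up, looking along -z (the intrinsics and any distortion apply to the point x, -y, -z); pixel columns grow to the right and rows downward; lengths in mm; the calibration is good to about 2 mm. A picture is of the moment at which its call begins.
- job.job_done(): hands the job in; it is judged then, once.
The state is a dict: "time": time; "joints": joint angles; "joint_velocities": joint speeds; "joint_torque": joint torques, N m; "tool_pos": TCP position; "eef_rot": TCP orientation; "contact_force": force on the tool from outside, world axes, zero at the start; "ft_torque": the same for the moment, N m; "finger_gap": finger opening in mm; "finger_force": force on a finger pad.
Only numpy, scipy, OpenCV 4.12 (cv2) and the standard library are available. Lean on these libraries where they do the work, as an engineer would, in place of code of your own. Each camera call takes 0.05 s, during which the arm holds its last target. There are 200 camera calls.

### The job

Fold the case's three hinged walls up until they all stand upright; then take the large circuit board by its heatsink, lower it (do not drop it) into the case onto the white posts, and press it down until it sits level, fully home on the ledges, with all the walls still upright. Leave everything else on the bench where it is.

Things in the scene. Friction and masses are not known exactly. Their poses are not given: they have to be found in the camera images.
- case: grey plastic fold-up case fixed to the bench. Origin: centre of its underside, on the bench; z up. Floor 116 (x) by 176 (y), 8 thick. The wall on its -x side always stands, 58 high over the bench. Three walls, 50 long and 4 thick, are hinged at the floor's +x, +y and -y edges; half open at the start, stiff, they stay where left. Upright, they leave 116 x 176 inside
- case_seat (a point): middle of the case, level with the tops of its two fixed ledges (90 x 12 each, along x at y = +-70 of the case), 16 above the bench: where the middle of the board's underside is when home. Four white posts, 11 thick, at x = +-30, y = +-50, stand 8 to 12 higher, unevenly; each slides down stiffly under about 3.5 N (14 N in all) to ledge level and stays down
- board: large green circuit board, 96 (x) by 156 (y) by 4, about 0.25 kg, flat on the bench. Origin: centre of its underside; z up. In its middle an aluminium heatsink 56 (x) by 28 (y), top 34 above the underside: grip it across its 28 (along y). Parts up to 18 high stand beyond y = +-50. It goes in the case long side along long side, either way round
- heatsink_top (a point): centre of the heatsink's top face, 34 over the board's underside: a good place to press
- wall_far (a joint): hinge of the case's +x wall (172 wide): 0 = folded out flat, 1.57 rad = upright (its stop). Hinge line: 8 above the bench, 58 from the case's middle; upright, the wall's inner face is over it and the wall outside it. Starts between 0.75 and 1.1
- wall_far_edge (a point): middle of the free edge of the +x wall, 50 from its hinge line
- wall_left (a joint): hinge of the case's +y wall (116 wide): 0 = folded out flat, 1.57 rad = upright (its stop). Hinge line: 8 above the bench, 88 from the case's middle; upright, the wall's inner face is over it and the wall outside it. Starts between 0.75 and 1.1
- wall_left_edge (a point): middle of the free edge of the +y wall, 50 from its hinge line
- wall_right (a joint): hinge of the case's -y wall (116 wide): 0 = folded out flat, 1.57 rad = upright (its stop). Hinge line: 8 above the bench, 88 from the case's middle; upright, the wall's inner face is over it and the wall outside it. Starts between 0.75 and 1.1
- wall_right_edge (a point): middle of the free edge of the -y wall, 50 from its hinge line
- small_board: bystander: a smaller green circuit board without heatsink, 70 x 100 x 4, lying flat; leave it alone
- solder_reel: bystander: reel of solder standing on its flange, diameter 60, height 48; leave it alone
- tip_cleaner: bystander: dark steel cup, diameter about 60, height 45; leave it alone
- screwdriver: bystander: screwdriver about 200 long, lying flat; leave it alone
- flux_bottle: bystander: white bottle, diameter 52, height 100; leave it alone
- parts_bin: bystander: black open parts bin 120 x 90 x 50; leave it alone
- brush: bystander: brush lying flat; leave it alone
- cutters: bystander: pair of side cutters lying flat, about 130 long, 12 high; leave it alone
There are look-alikes about, which are no part of the job. What is shaped like the board but orange or red is not meant.

How it is judged (in metres and radians):
On the way, in this order (a step that is already met when the one before it is completed fails the run):
1. all three hinged walls stand upright while the board is still outside the case (value of joint each of wall_far, wall_left, wall_right above 1.4 rad and horizontal distance between board and case above 0.15 m), for 0.2 s.
2. the board is in the case, right side up, down between the walls (x of board in the frame of case between -0.016 and 0.016 m and y of board in the frame of case between -0.016 and 0.016 m and angle between the x axis of board and the x axis of case, either way round below 0.2 rad and z of board in the frame of case below 0.036 m and angle between board's own z axis and vertical below 0.2 rad), for 0.1 s.
At the end, for the whole second after the job is handed in: The three hinged walls stand upright (over 1.4 rad); the board lies between them, right side up, along the case (within 16 mm and 0.2 rad), at rest, its underside no more than 18.5 mm above the bench (ledges at 16 mm) and level within 0.025 rad (value of joint each of wall_far, wall_left, wall_right above 1.4 rad and x of board in the frame of case between -0.016 and 0.016 m and y of board in the frame of case between -0.016 and 0.016 m and angle between the x axis of board and the x axis of case, either way round below 0.2 rad and z of board in the frame of case below 0.0185 m and angle between board's own z axis and vertical below 0.025 rad and linear speed of board below 0.01 m/s); the robot touches nothing.
It fails at once if a bystander was pushed more than 30 mm (distance of any of small_board, solder_reel, tip_cleaner, screwdriver, flux_bottle, parts_bin, brush, cutters from where it was at the start of the episode above 0.03 m).
It fails at once if the board was dropped (falling faster than 0.6 m/s out of the fingers) (linear speed of board above 0.6 m/s and contact force between the fingers and board below 0.05 N).
It also fails if it takes over 72 s, if anything falls off the work surface, if the arm or the gripper's body presses on something with over 40 N, if the wrist force passes 120 N, or if a joint passes its speed limit or range.

## Working session

There is one attempt and no reset: what is moved stays moved. The work goes in short steps, Python scripts to look and compute and a tool call to move; the robot and the scene stay as the last step left them, time stands still between calls to the robot, and variables do not carry over. Pictures are saved under pics/ and viewed, at most 10 in all, crops included, and the job is handed in when it is done.

Besides the shell and the picture viewer there is one more tool, called after "Emit:" as name(argument=value, ...) on one line, values as JSON. drive_tool: Moves the arm, as the interface text tells. Shifts and turns lie within -1 to 1; 1 stands for 4 cm of shift or 360 degrees of turn. Its arguments: {"type":"object","properties":{"targets":{"type":"array"}},"required":["targets"]}

```bash
mkdir -p pics; cat > h.py <<'E'
import numpy as np, cv2
from bench import ctrl, eyes, job
from scipy.spatial.transform import Rotation as R
def q2R(q): return R.from_quat([q[1],q[2],q[3],q[0]]).as_matrix()
def att(c):
    a=np.array(c["attitude"],float); return a if a.shape==(3,3) else q2R(a)
def slopes(c):
    H,W=c["depth"].shape; u,v=np.meshgrid(np.arange(W),np.arange(H))
    xd=(u-c["cx"])/c["fx"]; yd=(v-c["cy"])/c["fy"]; x,y=xd.copy(),yd.copy()
    for _ in range(10):
        f=1+c["k1"]*(x*x+y*y); x,y=xd/f,yd/f
    return x,y
def cloud(c):
    x,y=slopes(c); d=c["depth"]
    P=np.stack([x*d,-y*d,-d],-1)@att(c).T+np.array(c["origin"]); P[d==0]=np.nan; return P
def save(n,im): cv2.imwrite("pics/"+n,cv2.cvtColor(im,cv2.COLOR_RGB2BGR))
E
python3 - <<'E'
from h import *
import pickle
for n in ["top","scene"]:
    c=eyes.read_camera(n); pickle.dump(c,open(n+".pkl","wb")); save(n+"0.png",c["img"])
    print(n,c["origin"],c["attitude"],c["fx"],c["k1"])
print(ctrl.state())
E
```

```text
top [ 406.41053741   -7.08896307 1318.90448195] [ 0.71229525  0.03466345 -0.03569598 -0.70011408] 407.3841096824348 0.027680580091119296
scene [1368.71412144  166.06957661  633.73735488] [0.57350968 0.29171156 0.36224526 0.67436591] 386.3464727535853 -0.11091928674216023
{'time': 0.1, 'joints': array([-1.32330610e+00,  2.63466791e-01, -4.88488728e-02,  1.25939045e+00,
        2.51423953e-05,  1.41551363e+00]), 'joint_velocities': array([ 0.00087661,  0.00050129,  0.00083561, -0.00278039, -0.00033974,
       -0.00036222]), 'joint_torque': array([ 3.73103219e-03, -6.38579965e+01,  3.85064042e+01,  1.00372871e-02,
       -1.27108506e-04,  1.14350973e-05]), 'tool_pos': array([ 205.73612313, -482.75032579,  223.48651566]), 'eef_rot': array([-4.54989708e-04,  9.79790088e-01,  2.00027941e-01, -8.40704533e-06]), 'contact_force': array([0.51631599, 0.07624525, 0.01100735]), 'ft_torque': array([-0.00844628, -0.00912141,  0.00740481]), 'finger_force': 0.0, 'finger_gap': 85.10428168036661}
```

View pics/top0.png

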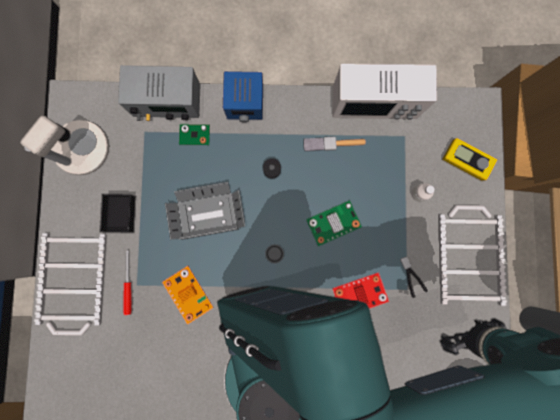

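View pics/scene0.png

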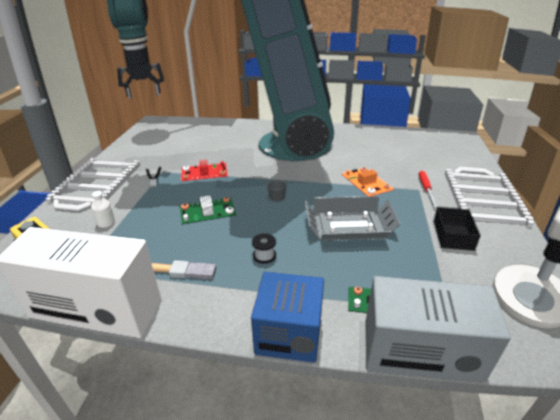

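Candidates for the board are green with heatsink (334,222), small green (195,134, no heatsink), orange (187,293) and red (360,291). I choose (334,222). The case is at about (207,213). Next I check both in a close crop and measure.

```bash
python3 - <<'E'
from h import *
import pickle
c=pickle.load(open("top.pkl","rb")); P=cloud(c); im=c["img"]
hsv=cv2.cvtColor(im,cv2.COLOR_RGB2HSV)
crop=im[165:260,155:375]; save("crop1.png",cv2.resize(crop,None,fx=3.6,fy=3.6,interpolation=cv2.INTER_CUBIC))
print("bench z",np.nanmedian(P[255:280,150:215,2]), "px mm",P[222,334])
# board: green mask in window
m=np.zeros(im.shape[:2],np.uint8); w=(slice(190,255),slice(295,375))
m[w]=cv2.inRange(hsv,(45,80,30),(85,255,255))[w]
m=cv2.morphologyEx(m,cv2.MORPH_CLOSE,np.ones((15,15)))
x,y=slopes(c); 
def plane(mask,z):
    D=np.stack([x,-y,-np.ones_like(x)],-1)[mask>0]@att(c).T; o=np.array(c["origin"]); return o+D*((z-o[2])/D[:,2])[:,None]
r=cv2.minAreaRect(plane(m,4)[:,:2].astype(np.float32)); print("board",r)
hs=np.zeros_like(m); Z=P[...,2]; hs[w]=((Z>28)&(Z<45)&(hsv[...,1]<70))[w]
print("hs",hs.sum(),cv2.minAreaRect(P[hs>0][:,:2].astype(np.float32)), np.nanmean(P[hs>0],0))
# case points
w=(slice(172,250),slice(158,252)); Q=P[w].reshape(-1,3); Q=Q[np.isfinite(Q[:,0])]
for lo,hi in [(3,12),(12,20),(20,34),(34,48),(48,65)]:
    s=Q[(Q[:,2]>lo)&(Q[:,2]<hi)]; print(lo,hi,len(s),s.min(0).round(),s.max(0).round(),cv2.minAreaRect(s[:,:2].astype(np.float32)))
np.set_printoptions(linewidth=250)
print(P[178:246:3,160:250:4,2].round())
E
```

```text
bench z 1.599644134013488 px mm [ 487.49349174 -193.67278466   27.04239192]
board ((486.5921630859375, -195.7227020263672), (96.93124389648438, 157.33616638183594), 24.788022994995117)
hs 109 ((487.63519287109375, -194.67782592773438), (54.777313232421875, 28.289894104003906), 25.636154174804688) [ 487.4907653  -194.85422776   34.03235463]
3 12 2530 [393.  69.   3.] [648. 376.  12.] ((520.0230712890625, 222.86422729492188), (250.67098999023438, 303.24072265625), 1.0958746671676636)
12 20 611 [432. 111.  12.] [585. 322.  20.] ((508.3443298339844, 215.3304901123047), (131.55618286132812, 196.1406707763672), 11.126550674438477)
20 34 534 [425. 101.  20.] [596. 327.  34.] ((512.1883544921875, 216.82559204101562), (143.3260498046875, 215.87803649902344), 12.155167579650879)
34 48 495 [425.  90.  34.] [608. 339.  48.] ((516.817626953125, 217.50823974609375), (155.24822998046875, 236.1202850341797), 10.993287086486816)
48 65 220 [425.  89.  48.] [606. 338.  64.] ((516.9605102539062, 216.64749145507812), (153.65969848632812, 234.9601287841797), 11.473280906677246)
[[-0.  4. -2.  3.  1. -2.  
[... 1458 characters left out ...]
. 11. 10.  5. 13. 13. 32. 45. -1.]
 [-2.  4. 47. 40. 29. 12.  8. 15. 22. 10.  7.  9. 10.  9.  6. 11. 11.  7.  7.  8. 31.  1.  5.]
 [ 1.  1. -1. 43. 29. 16.  8. 13.  6.  5.  9. 10.  7. 10.  4.  8. 60. 59. 52.  9.  2. -1. -2.]
 [ 2.  2.  1. 38. 25. 16.  8. 22.  8. 11. 12.  5. 59. 57. 41.  7.  2.  2. -1. -3.  4. -2. -2.]
 [ 1.  1.  2. 40. 31. 19.  8.  8. 63. 58. 39. nan -1. -1.  2. -0.  4. -7. -1.  3.  3.  5.  0.]
 [-0. -3.  3. 50. 29. 55. 59. 35.  3.  4.  1.  3. -4. -1.  3.  3. -3.  3.  1. -2.  2. -0.  3.]
 [-1. -2. -1. -2. -0. -1. -3.  2.  2.  1.  4. -4.  2.  6.  1. -2. -7.  5. -4. -3.  6.  0.  4.]
 [-4.  3.  1. -0. -2. -2.  0.  2.  4.  4. nan  6. -2.  1.  0. -3.  1.  5. -2.  5.  4. -1.  4.]]
```

View pics/crop1.png

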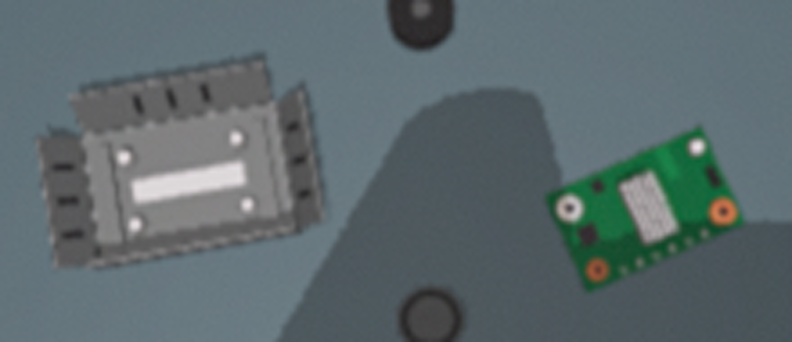

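The crop shows the chosen board, green with a silver finned heatsink at (334,222). The case's standing wall faces the robot, with hinged walls half open on the other three sides. Next I fix the case pose from its posts.

```bash
python3 - <<'E'
from h import *
import pickle
c=pickle.load(open("top.pkl","rb")); P=cloud(c); im=c["img"]; o=np.array(c["origin"])
x,y=slopes(c); D=np.stack([x,-y,-np.ones_like(x)],-1)@att(c).T
g=cv2.cvtColor(im,cv2.COLOR_RGB2GRAY).astype(int); m=np.zeros(g.shape,np.uint8)
m[195:235,180:232]=(g[195:235,180:232]>195)
n,l,s,ct=cv2.connectedComponentsWithStats(m)
pts=[]
for i in range(1,n):
    D_=D[l==i].mean(0); p=o+D_*((26-o[2])/D_[2]); 
    print(s[i],ct[i].round(1),p.round(1))
    if 3<s[i][4]<40: pts.append(p[:2])
pts=np.array(pts); print("centre",pts.mean(0))
if len(pts)==4:
    a=pts-pts.mean(0); th=np.radians(11)
    M=np.array([[np.cos(th),np.sin(th)],[-np.sin(th),np.cos(th)]])
    L=(a@M.T); print(L); ref=np.sign(L)*[30,50]
    yaw=np.degrees(np.arctan2((ref[:,0]*a[:,1]-ref[:,1]*a[:,0]).sum(),(ref*a).sum())); print("yaw",yaw)
Z=P[...,2]; w=(slice(215,250),slice(158,252)); t=P[w][(Z[w]>50)&(Z[w]<66)]; t=t[t[:,0]<520]; print("nearwall",cv2.fitLine(t[t[:,1]<300][:,:2].astype(np.float32),cv2.DIST_HUBER,0,.01,.01).ravel())
st=ctrl.state(); print(q2R(st["eef_rot"]).round(3))
E
```

```text
[220 202   2   3   4] [220.2 203. ] [541.9 169.2  26. ]
[188 208   3   2   5] [188.8 208.4] [522.9 268.5  26. ]
[192 211  31  10 164] [206.7 215.2] [502.1 210.9  26. ]
[223 221   2   2   4] [223.5 221.5] [483.1 157.   26. ]
[191 226   3   3   5] [192. 227.] [464.  256.1  26. ]
centre [502.98075534 212.72160006]
[[ 29.94171089 -50.19020338]
 [ 30.2334225   50.97849026]
 [-30.15710261 -50.85546089]
 [-30.01803079  50.06717401]]
yaw 11.107606074476163
nearwall [ 2.0814230e-01 -9.7809857e-01  4.4580682e+02  2.0070398e+02]
[[ 0.92   0.392 -0.   ]
 [ 0.392 -0.92   0.001]
 [ 0.    -0.001 -1.   ]]
```

Emit:
drive_tool(targets=[0, 0, 0, 0, 0, -0.0195, -1, 0, 0, 0, 0, 0, -0.0195, -1, 0, 0, 0, 0, 0, -0.0195, -1, 0, 0, 0, 0, 0, -0.0195, -1, 0, 0, 0, 0, 0, -0.0195, -1, 0, 0, 0, 0, 0, -0.0195, -1, 0, 0, 0, 0, 0, -0.0195, -1, 0, 0, 0, 0, 0, -0.0195, -1, 0, 0, 0, 0, 0, -0.0195, -1, 0, 0, 0, 0, 0, -0.0195, -1, 0, 0, 0, 0, 0, -0.0195, -1, 0, 0, 0, 0, 0, -0.0195, -1])

```text
time: 1.1
tool_pos: [205.7, -482.8, 223.6]
eef_rot: [-0.0, 0.59, 0.807, 0.0]
contact_force: [-0.5, -0.2, 0.1]
finger_gap: -0.1
finger_force: 0.0
```

Emit:
drive_tool(targets=[0, 0, 0, 0, 0, -0.0193, -1, 0, 0, 0, 0, 0, -0.0193, -1, 0, 0, 0, 0, 0, -0.0193, -1, 0, 0, 0, 0, 0, -0.0193, -1, 0, 0, 0, 0, 0, -0.0193, -1, 0, 0, 0, 0, 0, -0.0193, -1, 0, 0, 0, 0, 0, -0.0193, -1, 0, 0, 0, 0, 0, -0.0193, -1, 0, 0, 0, 0, 0, -0.0193, -1, 0, 0, 0, 0, 0, -0.0193, -1, 0, 0, 0, 0, 0, -0.0193, -1, 0, 0, 0, 0, 0, -0.0193, -1])

```text
time: 2.1
tool_pos: [205.8, -482.8, 223.6]
eef_rot: [-0.0, -0.096, 0.995, 0.0]
contact_force: [-1.1, -0.6, 0.4]
finger_gap: -0.0
finger_force: 0.0
```

```bash
cat >> h.py <<'E'
C=np.array([503,212.7,0]); CY=np.radians(11.1); CR=R.from_euler('z',CY).as_matrix()
def show():
    s=ctrl.state(); Rt=q2R(s["eef_rot"]); p=CR.T@(np.array(s["tool_pos"])-C)
    print("case-frame tcp",p.round(1),"yaw",np.degrees(np.arctan2(Rt[1,0],Rt[0,0])).round(2),"tilt z",Rt[:,2].round(4),"F",np.round(s["contact_force"],1),"j",np.round(s["joints"],2)); return s,Rt,p
def to(*targets):  # successive case-frame targets -> tool-axes shift (units of 40mm)
    s,Rt,p=show()
    for t in targets:
        t=np.array(t,float); print("to",t,"shift",(Rt.T@(CR@(t-p))/40).round(3)); p=t
E
python3 - <<'E'
from h import *
to([0,-150,215],[0,-150,45])
E
```

```text
case-frame tcp [-425.6 -625.3  223.6] yaw -168.96 tilt z [-1.e-04  6.e-04 -1.e+00] F [-1.1 -0.6  0.4] j [-1.32  0.26 -0.05  1.26  0.   -1.52]
to [   0. -150.  215.] shift [-10.627  11.893   0.223]
to [   0. -150.   45.] shift [ 0.00e+00 -3.00e-03  4.25e+00]
```

Emit:
drive_tool(targets=[-0.53, 0.595, 0.01, 0, 0, 0, -1, -0.53, 0.595, 0.01, 0, 0, 0, -1, -0.53, 0.595, 0.01, 0, 0, 0, -1, -0.53, 0.595, 0.01, 0, 0, 0, -1, -0.53, 0.595, 0.01, 0, 0, 0, -1, -0.53, 0.595, 0.01, 0, 0, 0, -1, -0.53, 0.595, 0.01, 0, 0, 0, -1, -0.53, 0.595, 0.01, 0, 0, 0, -1, -0.53, 0.595, 0.01, 0, 0, 0, -1, -0.53, 0.595, 0.01, 0, 0, 0, -1, -0.53, 0.595, 0.01, 0, 0, 0, -1, -0.53, 0.595, 0.01, 0, 0, 0, -1])

```text
time: 3.1
tool_pos: [403.1, -153.6, 219.0]
eef_rot: [-0.0, -0.093, 0.996, 0.0]
contact_force: [0.7, 0.4, 0.1]
finger_gap: -0.0
finger_force: 0.0
```

Emit:
drive_tool(targets=[-0.53, 0.595, 0.01, 0, 0, 0, -1, -0.53, 0.595, 0.01, 0, 0, 0, -1, -0.53, 0.595, 0.01, 0, 0, 0, -1, -0.53, 0.595, 0.01, 0, 0, 0, -1, -0.53, 0.595, 0.01, 0, 0, 0, -1, -0.53, 0.595, 0.01, 0, 0, 0, -1, -0.53, 0.595, 0.01, 0, 0, 0, -1, -0.53, 0.595, 0.01, 0, 0, 0, -1, 0, 0, 0.5, 0, 0, 0, -1, 0, 0, 0.5, 0, 0, 0, -1, 0, 0, 0.5, 0, 0, 0, -1, 0, 0, 0.5, 0, 0, 0, -1])

```text
time: 4.1
tool_pos: [533.8, 63.7, 134.7]
eef_rot: [-0.0, -0.093, 0.996, 0.0]
contact_force: [0.1, -0.2, 0.2]
finger_gap: 0.2
finger_force: 0.0
```

```bash
python3 - <<'E'
from h import *
to([0,-150,45],[0,-120,45],[0,-102,45])
c=eyes.read_camera("scene"); save("s1.png",cv2.resize(c["img"][130:290,180:460],None,fx=2.8,fy=2.8))
E
```

```text
case-frame tcp [   1.6 -152.1  134.7] yaw -169.27 tilt z [-5.e-04 -0.e+00 -1.e+00] F [ 0.1 -0.2  0.2] j [-0.03  0.33 -0.2   1.04 -0.   -0.22]
to [   0. -150.   45.] shift [0.039 0.053 2.242]
to [   0. -120.   45.] shift [0.005 0.75  0.   ]
to [   0. -102.   45.] shift [0.003 0.45  0.   ]
```

View pics/s1.png

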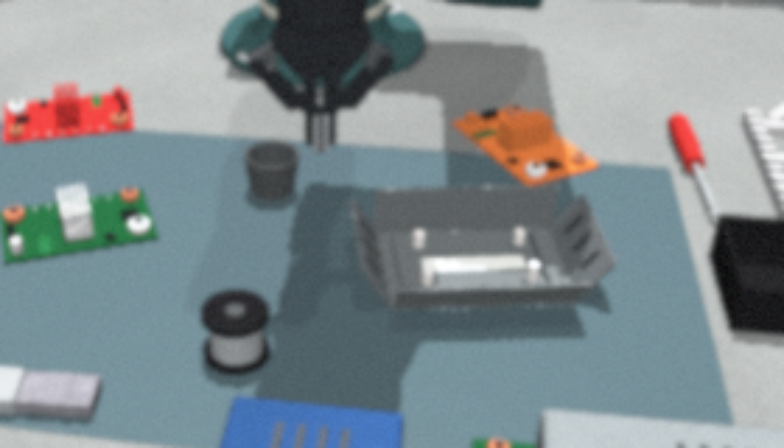

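The crop shows the closed fingers at (320,130), right of the case, with all three walls half open and clear space to descend. I go down and push the -y wall up.

Emit:
drive_tool(targets=[0, 0, 0.6, 0, 0, 0, -1, 0, 0, 0.6, 0, 0, 0, -1, 0, 0, 0.6, 0, 0, 0, -1, 0, 0, 0.55, 0, 0, 0, -1, 0, 0.2, 0, 0, 0, 0, -1, 0, 0.2, 0, 0, 0, 0, -1, 0, 0.1, 0, 0, 0, 0, -1, 0, 0.1, 0, 0, 0, 0, -1, 0, 0.1, 0, 0, 0, 0, -1, 0, 0.1, 0, 0, 0, 0, -1, 0, 0.1, 0, 0, 0, 0, -1, 0, 0.1, 0, 0, 0, 0, -1])

```text
time: 5.15
tool_pos: [528.4, 100.4, 44.6]
eef_rot: [0.002, -0.092, 0.996, -0.004]
contact_force: [-9.5, -29.0, 53.5]
finger_gap: 0.1
finger_force: 29.5
```

```bash
python3 - <<'E'
from h import *
to([0,-106,40])
E
```

```text
case-frame tcp [   3.3 -115.1   44.6] yaw -169.39 tilt z [ 0.0047 -0.0067 -1.    ] F [ -9.5 -29.   53.5] j [ 0.04  0.4  -0.36  0.81 -0.01 -0.15]
to [   0. -106.   40.] shift [0.086 0.228 0.114]
```

Emit:
drive_tool(targets=[0, -0.1, -0.15, 0, 0, 0, -1, 0, 0, -0.2, 0, 0, 0, -1, 0, 0, -0.1, 0, 0, 0, -1, 0, 0, 0, 0, 0, 0, -1])

```text
time: 5.48
tool_pos: [528.0, 99.1, 60.9]
eef_rot: [0.001, -0.093, 0.996, 0.0]
contact_force: [-0.3, 1.0, 1.0]
finger_gap: -0.0
finger_force: 0.0
```

```bash
python3 - <<'E'
from h import *
to([0,-106,58])
c=eyes.read_camera("scene"); save("s2.png",cv2.resize(c["img"][130:290,240:460],None,fx=3.5,fy=3.5))
E
```

```text
case-frame tcp [   2.6 -116.3   60.9] yaw -169.3 tilt z [ 1.6e-03  3.0e-04 -1.0e+00] F [-0.3  1.   1. ] j [ 0.03  0.39 -0.33  0.85  0.   -0.15]
to [   0. -106.   58.] shift [0.067 0.257 0.073]
```

View pics/s2.png

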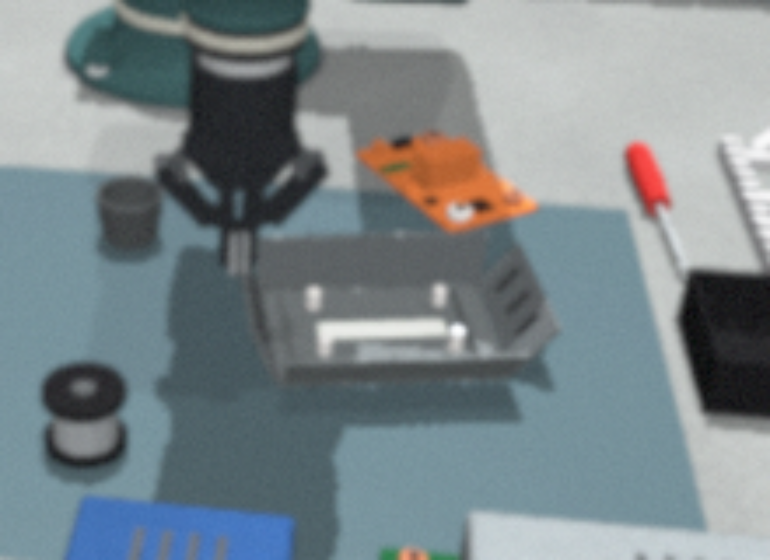

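The crop shows the wall at (255,320) nearly upright, the fingers beside it and their knuckles overhanging. That overhang caused the upward force. I push on from the new height, tip at about 43.

Emit:
drive_tool(targets=[0, 0.08, 0.02, 0, 0, 0, -1, 0, 0.08, 0.02, 0, 0, 0, -1, 0, 0.05, 0, 0, 0, 0, -1, 0, 0.05, 0, 0, 0, 0, -1])

```text
time: 5.87
tool_pos: [525.2, 109.4, 57.9]
eef_rot: [-0.0, -0.093, 0.996, 0.0]
contact_force: [-0.9, 0.1, 0.1]
finger_gap: 0.2
finger_force: 0.0
```

```bash
python3 - <<'E'
from h import *
show()
E
```

```text
case-frame tcp [   1.9 -105.6   57.9] yaw -169.29 tilt z [-7.e-04  0.e+00 -1.e+00] F [-0.9  0.1  0.1] j [ 0.05  0.39 -0.34  0.85  0.   -0.13]
```

Emit:
drive_tool(targets=[0, 0.05, 0, 0, 0, 0, -1, 0, 0.05, 0, 0, 0, 0, -1, 0, 0.05, 0, 0, 0, 0, -1, 0, 0, 0, 0, 0, 0, -1])

```text
time: 6.2
tool_pos: [524.3, 115.3, 58.3]
eef_rot: [-0.0, -0.093, 0.996, 0.0]
contact_force: [-0.2, -0.2, 0.6]
finger_gap: -0.1
finger_force: 0.0
```

```bash
python3 - <<'E'
from h import *
show()
E
```

```text
case-frame tcp [  2.1 -99.7  58.3] yaw -169.29 tilt z [-1.e-04  1.e-04 -1.e+00] F [-0.2 -0.2  0.6] j [ 0.06  0.39 -0.34  0.85  0.   -0.12]
```

Emit:
drive_tool(targets=[0, 0.05, 0, 0, 0, 0, -1, 0, 0.05, 0, 0, 0, 0, -1, 0, 0.05, 0, 0, 0, 0, -1, 0, 0, 0, 0, 0, 0, -1])

```text
time: 6.53
tool_pos: [523.2, 121.1, 58.3]
eef_rot: [-0.0, -0.093, 0.996, 0.0]
contact_force: [0.7, 0.9, 0.4]
finger_gap: 0.1
finger_force: 0.0
```

```bash
python3 - <<'E'
from h import *
show()
c=eyes.read_camera("scene"); P=cloud(c); L=(P-C)@CR
m=(abs(L[...,0])<50)&(L[...,1]>-130)&(L[...,1]<-70)&(L[...,2]>14)&(L[...,2]<57)
A=L[m]
for lo in range(15,56,8):
    s=A[(A[:,2]>=lo)&(A[:,2]<lo+8)&(A[:,0]>20)]; print(lo,len(s),np.percentile(s[:,1],[10,50,90]).round(1) if len(s) else 0)
E
```

```text
case-frame tcp [  2.1 -93.7  58.3] yaw -169.29 tilt z [-1.e-04  1.e-04 -1.e+00] F [0.7 0.9 0.4] j [ 0.08  0.39 -0.34  0.85  0.   -0.11]
15 19 [-90.5 -73.7 -70.9]
23 5 [-95.8 -95.3 -94.3]
31 4 [-98.5 -97.8 -96.8]
39 5 [-102.  -101.1  -99.9]
47 8 [-109.  -106.  -103.8]
55 7 [-108.6 -107.  -106.1]
```

```bash
python3 - <<'E'
from h import *
c=eyes.read_camera("scene"); a=cv2.resize(c["img"][170:260,270:410],None,fx=4,fy=4,interpolation=cv2.INTER_CUBIC)
t=eyes.read_camera("top"); b=cv2.resize(t["img"][165:255,155:260],None,fx=2.2,fy=4*90/90*1.0,interpolation=cv2.INTER_CUBIC)
save("s3.png",np.hstack([a,b]))
P=cloud(c); L=(P-C)@CR
m=(L[...,2]>30)&(L[...,2]<90)&(abs(L[...,0]-2)<25)&(L[...,1]<-70)&(L[...,1]>-125)
A=L[m]
for lo in range(30,90,6):
    s=A[(A[:,2]>=lo)&(A[:,2]<lo+6)]; print(lo,len(s),s.min(0).round() if len(s) else 0,s.max(0).round() if len(s) else 0)
E
```

```text
30 6 [-21. -98.  32.] [ 14. -96.  35.]
36 5 [ -18. -100.   37.] [ 24. -99.  41.]
42 5 [  -2. -103.   43.] [  23. -101.   46.]
48 10 [ -18. -109.   48.] [  25. -103.   54.]
54 12 [ -17. -109.   54.] [  22. -105.   57.]
60 0 0 0
66 7 [  7. -98.  68.] [ 12. -86.  71.]
72 17 [   6. -104.   73.] [ 16. -80.  78.]
78 23 [  -6. -105.   78.] [ 15. -80.  84.]
84 25 [   6. -104.   84.] [ 14. -78.  90.]
```

View pics/s3.png

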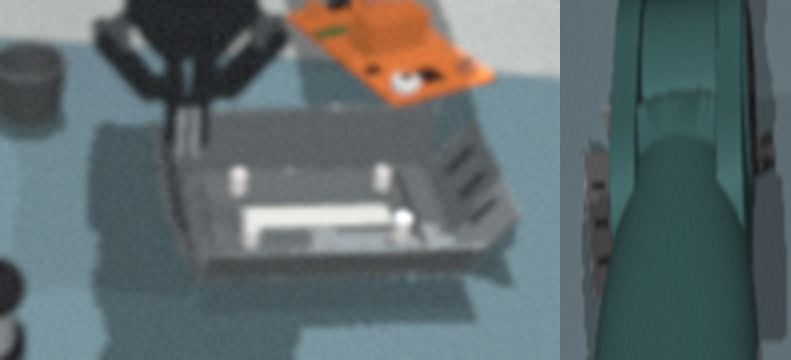

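```bash
python3 - <<'E'
from h import *
c=eyes.read_camera("scene"); P=cloud(c); L=(P-C)@CR
for z in (41,50,58,66):
    p=C+CR@np.array([12,-93.7,z]); q=att(c).T@(p-np.array(c["origin"])); x,y=q[0]/-q[2],-q[1]/-q[2]; f=1+c["k1"]*(x*x+y*y)
    print(z,c["cx"]+c["fx"]*x*f,c["cy"]+c["fy"]*y*f)
np.set_printoptions(linewidth=200)
print(L[194:216:2,316].round(), L[194:216:2,312].round())
print(ctrl.state()["joints"])
E
```

```text
41 315.4624029048194 217.25027699581736
50 315.6054439581756 214.45938817019518
58 315.7333755954595 211.95485492050076
66 315.86204600827466 209.42773362962413
[[ 14. -96. 114.]
 [ 12. -95. 108.]
 [ 12. -95. 101.]
 [ 10. -94.  94.]
 [ 11. -94.  89.]
 [ 11. -94.  82.]
 [ 12. -94.  77.]
 [  9. -93.  68.]
 [-55. -84.  18.]
 [-57. -83.  10.]
 [-48. -84.  10.]] [[  13. -106.  114.]
 [   7. -105.  104.]
 [   4. -104.   97.]
 [  11. -105.   95.]
 [   8. -104.   87.]
 [  10. -104.   82.]
 [   7. -103.   73.]
 [ -42.  -97.   34.]
 [ -25.  -99.   39.]
 [ -13. -100.   41.]
 [   3. -102.   45.]]
[ 7.50455864e-02  3.88870000e-01 -3.36018905e-01  8.45840653e-01 -1.99919364e-05 -1.11555756e-01]
```

The depth shows that the shut fingertips stand about 8 mm above the reported TCP height, so the finger slid over the wall's edge. I back out, go lower and push again.

Emit:
drive_tool(targets=[0, 0, -0.25, 0, 0, 0, -1, 0, -0.5, 0, 0, 0, 0, -1, 0, -0.5, 0, 0, 0, 0, -1, 0, -0.4, 0, 0, 0, 0, -1, 0, 0, 0.4, 0, 0, 0, -1, 0, 0, 0.4, 0, 0, 0, -1, 0, 0, 0.28, 0, 0, 0, -1, 0, 0.25, 0, 0, 0, 0, -1, 0, 0.25, 0, 0, 0, 0, -1, 0, 0.15, 0, 0, 0, 0, -1, 0, 0.1, 0, 0, 0, 0, -1, 0, 0.1, 0, 0, 0, 0, -1])

```text
time: 7.73
tool_pos: [527.7, 100.0, 25.9]
eef_rot: [0.001, -0.094, 0.996, -0.0]
contact_force: [0.1, -1.8, 0.5]
finger_gap: 0.2
finger_force: 0.9
```

Emit:
drive_tool(targets=[0, 0.1, 0, 0, 0, 0, -1, 0, 0.1, 0, 0, 0, 0, -1, 0, 0.05, 0, 0, 0, 0, -1, 0, 0, 0, 0, 0, 0, -1])

```text
time: 8.07
tool_pos: [525.9, 108.3, 25.4]
eef_rot: [0.0, -0.093, 0.996, -0.001]
contact_force: [0.5, -9.1, 4.4]
finger_gap: -0.5
finger_force: 4.6
```

```bash
cat >> h.py <<'E'
def wall(cam="scene"):
    c=eyes.read_camera(cam); P=cloud(c); L=(P-C)@CR
    for nm,ax,sg,lim,oth in [("right",1,-1,88,45),("left",1,1,88,45),("far",0,1,58,70)]:
        a=L[...,ax]*sg; m=(a>lim-8)&(a<lim+45)&(abs(L[...,1-ax])<oth)&(L[...,2]>28)&(L[...,2]<60)
        p=L[m]; o=p[:,ax]*sg-lim
        th=np.arctan2(p[:,2]-8,o) ; print(nm,len(p),"theta med",np.median(th).round(2),np.percentile(th,[20,80]).round(2))
E
python3 - <<'E'
from h import *
show(); wall()
E
```

```text
case-frame tcp [   2.4 -106.9   25.4] yaw -169.33 tilt z [ 0.001  -0.0027 -1.    ] F [ 0.5 -9.1  4.4] j [ 0.05  0.42 -0.39  0.76 -0.   -0.13]
right 102 theta med 1.31 [1.07 1.5 ]
left 201 theta med 0.99 [0.96 1.02]
far 229 theta med 0.85 [0.82 0.89]
```

Emit:
drive_tool(targets=[0, 0.05, 0, 0, 0, 0, -1, 0, 0.05, 0, 0, 0, 0, -1, 0, 0.03, 0, 0, 0, 0, -1, 0, 0, 0, 0, 0, 0, -1])

```text
time: 8.45
tool_pos: [525.8, 108.9, 25.6]
eef_rot: [0.001, -0.091, 0.996, -0.006]
contact_force: [4.7, -45.2, 4.8]
finger_gap: -0.1
finger_force: 22.4
```

```bash
python3 - <<'E'
from h import *
show(); wall()
E
```

```text
case-frame tcp [   2.4 -106.2   25.6] yaw -169.51 tilt z [ 0.0022 -0.0122 -0.9999] F [  4.7 -45.2   4.8] j [ 0.06  0.42 -0.39  0.76 -0.01 -0.12]
right 99 theta med 1.31 [1.08 1.5 ]
left 202 theta med 0.99 [0.96 1.02]
far 231 theta med 0.85 [0.82 0.89]
```

The right wall is at its stop. Next is the far wall.

Emit:
drive_tool(targets=[0, -0.5, 0, 0, 0, 0, -1, 0, -0.5, -0.1, 0, 0, 0, -1, 0, 0, -0.6, 0, 0, 0, -1, 0, 0, -0.6, 0, 0, 0, -1, -0.4, 0.46, 0, 0, 0, 0, -1, -0.4, 0.46, 0, 0, 0, 0, -1, -0.4, 0.46, 0, 0, 0, 0, -1, -0.4, 0.46, 0, 0, 0, 0, -1, -0.4, 0.46, 0, 0, 0, 0, -1, -0.4, 0.46, 0, 0, 0, 0, -1, -0.4, 0.46, 0, 0, 0, 0, -1, -0.4, 0.46, 0, 0, 0, 0, -1])

```text
time: 9.5
tool_pos: [630.6, 244.6, 76.9]
eef_rot: [-0.0, -0.093, 0.996, 0.0]
contact_force: [0.1, -0.3, 0.5]
finger_gap: 0.1
finger_force: 0.0
```

```bash
python3 - <<'E'
from h import *
to([128,0,76],[128,0,25],[80,0,25],[73,0,25])
E
```

```text
case-frame tcp [131.4   6.7  76.9] yaw -169.3 tilt z [-5.e-04  3.e-04 -1.e+00] F [ 0.1 -0.3  0.5] j [0.25 0.59 0.09 1.07 0.   0.06]
to [128.   0.  76.] shift [ 0.083 -0.169  0.023]
to [128.   0.  25.] shift [-0.    -0.     1.275]
to [80.  0. 25.] shift [ 1.2   -0.008  0.   ]
to [73.  0. 25.] shift [ 0.175 -0.001  0.   ]
```

Emit:
drive_tool(targets=[0, -0.17, 0.4, 0, 0, 0, -1, 0, 0, 0.45, 0, 0, 0, -1, 0, 0, 0.45, 0, 0, 0, -1, 0.3, 0, 0, 0, 0, 0, -1, 0.3, 0, 0, 0, 0, 0, -1, 0.15, 0, 0, 0, 0, 0, -1, 0.15, 0, 0, 0, 0, 0, -1, 0.15, 0, 0, 0, 0, 0, -1, 0.1, 0, 0, 0, 0, 0, -1, 0.1, 0, 0, 0, 0, 0, -1, 0.05, 0, 0, 0, 0, 0, -1, 0, 0, 0, 0, 0, 0, -1])

```text
time: 10.5
tool_pos: [580.0, 226.8, 25.0]
eef_rot: [-0.0, -0.093, 0.996, -0.0]
contact_force: [1.1, 0.0, 1.0]
finger_gap: 0.2
finger_force: 0.0
```

```bash
python3 - <<'E'
from h import *
show(); wall()
E
```

```text
case-frame tcp [78.3 -1.  25. ] yaw -169.3 tilt z [-6.e-04 -1.e-04 -1.e+00] F [1.1 0.  1. ] j [ 0.24  0.55 -0.15  0.87  0.    0.06]
right 68 theta med 1.51 [1.48 1.55]
left 195 theta med 0.99 [0.97 1.02]
far 507 theta med 1.35 [1.24 1.4 ]
```

Emit:
drive_tool(targets=[0.05, 0, 0, 0, 0, 0, -1, 0.05, 0, 0, 0, 0, 0, -1, 0.05, 0, 0, 0, 0, 0, -1, 0.05, 0, 0, 0, 0, 0, -1, 0.05, 0, 0, 0, 0, 0, -1, 0, 0, 0, 0, 0, 0, -1])

```text
time: 11.05
tool_pos: [576.8, 226.2, 25.9]
eef_rot: [0.006, -0.093, 0.996, 0.001]
contact_force: [33.6, 6.8, -22.1]
finger_gap: -0.4
finger_force: 17.0
```

```bash
python3 - <<'E'
from h import *
show(); wall()
E
```

```text
case-frame tcp [75.  -1.  25.9] yaw -169.33 tilt z [ 0.0108  0.0024 -0.9999] F [ 33.6   6.8 -22.1] j [ 0.24  0.53 -0.18  0.85 -0.    0.06]
right 66 theta med 1.5 [1.47 1.54]
left 193 theta med 0.99 [0.96 1.02]
far 534 theta med 1.41 [1.3  1.47]
```

Far wall at its stop. Next is the left wall.

Emit:
drive_tool(targets=[-0.5, 0, 0, 0, 0, 0, -1, -0.4, 0, 0, 0, 0, 0, -1, 0, 0, -0.65, 0, 0, 0, -1, 0, 0, -0.65, 0, 0, 0, -1, 0.34, 0.47, 0, 0, 0, 0, -1, 0.34, 0.47, 0, 0, 0, 0, -1, 0.34, 0.47, 0, 0, 0, 0, -1, 0.34, 0.47, 0, 0, 0, 0, -1, 0.34, 0.47, 0, 0, 0, 0, -1, 0.34, 0.47, 0, 0, 0, 0, -1, 0.34, 0.47, 0, 0, 0, 0, -1, 0.34, 0.47, 0, 0, 0, 0, -1])

```text
time: 12.1
tool_pos: [470.1, 359.8, 76.9]
eef_rot: [-0.0, -0.093, 0.996, -0.0]
contact_force: [0.1, -0.7, 0.1]
finger_gap: 0.2
finger_force: 0.0
```

```bash
python3 - <<'E'
from h import *
to([0,150,76],[0,150,25],[0,110,25],[0,106,25])
E
```

```text
case-frame tcp [ -3.9 150.7  76.9] yaw -169.31 tilt z [-5.e-04 -2.e-04 -1.e+00] F [ 0.1 -0.7  0.1] j [ 0.52  0.46 -0.16  0.95  0.    0.33]
to [  0. 150.  76.] shift [-0.099 -0.017  0.023]
to [  0. 150.  25.] shift [-1.000e-03  0.000e+00  1.275e+00]
to [  0. 110.  25.] shift [-0.007 -1.     0.   ]
to [  0. 106.  25.] shift [-0.001 -0.1    0.   ]
```

Emit:
drive_tool(targets=[0, 0, 0.5, 0, 0, 0, -1, 0, 0, 0.4, 0, 0, 0, -1, 0, 0, 0.4, 0, 0, 0, -1, 0, -0.25, 0, 0, 0, 0, -1, 0, -0.2, 0, 0, 0, 0, -1, 0, -0.15, 0, 0, 0, 0, -1, 0, -0.15, 0, 0, 0, 0, -1, 0, -0.1, 0, 0, 0, 0, -1, 0, -0.1, 0, 0, 0, 0, -1, 0, -0.1, 0, 0, 0, 0, -1, 0, -0.05, 0, 0, 0, 0, -1, 0, 0, 0, 0, 0, 0, -1])

```text
time: 13.1
tool_pos: [479.5, 315.5, 25.1]
eef_rot: [-0.0, -0.093, 0.996, -0.0]
contact_force: [0.7, -0.8, -1.2]
finger_gap: -0.1
finger_force: 0.0
```

```bash
python3 - <<'E'
from h import *
show(); wall()
E
```

```text
case-frame tcp [ -3.2 105.4  25.1] yaw -169.33 tilt z [-0.e+00 -4.e-04 -1.e+00] F [ 0.7 -0.8 -1.2] j [ 0.44  0.48 -0.29  0.81 -0.    0.25]
right 63 theta med 1.5 [1.47 1.54]
left 168 theta med 1.52 [1.18 1.55]
far 564 theta med 1.42 [1.36 1.47]
```

Emit:
drive_tool(targets=[0, -0.05, 0, 0, 0, 0, -1, 0, -0.05, 0, 0, 0, 0, -1, 0, -0.05, 0, 0, 0, 0, -1, 0, 0, 0, 0, 0, 0, -1])

```text
time: 13.48
tool_pos: [479.8, 314.1, 25.2]
eef_rot: [-0.001, -0.095, 0.996, 0.005]
contact_force: [-7.4, 30.5, -2.7]
finger_gap: 0.1
finger_force: 15.8
```

```bash
python3 - <<'E'
from h import *
show(); wall()
E
```

```text
case-frame tcp [ -3.3 104.   25.2] yaw -169.15 tilt z [-0.0019  0.0089 -1.    ] F [-7.4 30.5 -2.7] j [ 0.43  0.47 -0.29  0.8   0.01  0.24]
right 64 theta med 1.5 [1.47 1.55]
left 153 theta med 1.53 [1.22 1.56]
far 567 theta med 1.42 [1.36 1.46]
```

All three walls are at their stops. I retreat upward and head for the board.

Emit:
drive_tool(targets=[0, 0.5, 0, 0, 0, 0, -1, 0, 0.4, 0, 0, 0, 0, -1, 0, 0, -0.8, 0, 0, 0, -1, 0, 0, -0.8, 0, 0, 0, 0.1, 0, 0, -0.8, 0, 0, 0, 0.1, 0, 0, -0.8, 0, 0, -0.0135, 0.1, 0, 0, 0, 0, 0, -0.0135, 0.1, 0, 0, 0, 0, 0, -0.0135, 0.1])

```text
time: 14.2
tool_pos: [474.7, 346.0, 155.0]
eef_rot: [0.002, -0.221, 0.975, 0.0]
contact_force: [0.4, 0.5, -1.0]
finger_gap: 47.1
finger_force: 0.0
```

```bash
cat >> h.py <<'E'
def tow(*targets):
    s=ctrl.state(); Rt=q2R(s["eef_rot"]); p=np.array(s["tool_pos"]); print(p.round(1),"gap",round(s["finger_gap"],1),"yaw",np.degrees(np.arctan2(Rt[1,0],Rt[0,0])).round(2))
    for t in targets:
        t=np.array(t,float); print("to",t,"shift",(Rt.T@(t-p)/40).round(3)); p=t
E
python3 - <<'E'
from h import *
tow([487.5,-194.8,150])
E
```

```text
[474.7 346.  155. ] gap 47.1 yaw -154.47
to [ 487.5 -194.8  150. ] shift [  5.538 -12.339   0.107]
```

Emit:
drive_tool(targets=[0.308, -0.686, 0, 0, 0, 0, 0.1, 0.308, -0.686, 0, 0, 0, 0, 0.1, 0.308, -0.686, 0, 0, 0, 0, 0.1, 0.308, -0.686, 0, 0, 0, 0, 0.1, 0.308, -0.686, 0, 0, 0, 0, 0.1, 0.308, -0.686, 0, 0, 0, 0, 0.1, 0.308, -0.686, 0, 0, 0, 0, 0.1, 0.308, -0.686, 0, 0, 0, 0, 0.1, 0.308, -0.686, 0, 0, 0, 0, 0.1, 0.308, -0.686, 0, 0, 0, 0, 0.1, 0.308, -0.686, 0, 0, 0, 0, 0.1, 0.308, -0.686, 0, 0, 0, 0, 0.1])

```text
time: 15.2
tool_pos: [480.4, -16.7, 153.1]
eef_rot: [-0.0, -0.219, 0.976, -0.0]
contact_force: [0.4, 0.2, 0.1]
finger_gap: 47.1
finger_force: 0.0
```

Emit:
drive_tool(targets=[0.308, -0.686, 0, 0, 0, 0, 0.1, 0.308, -0.686, 0, 0, 0, 0, 0.1, 0.308, -0.686, 0, 0, 0, 0, 0.1, 0.308, -0.686, 0, 0, 0, 0, 0.1, 0.308, -0.686, 0, 0, 0, 0, 0.1, 0.308, -0.686, 0, 0, 0, 0, 0.1, 0, 0, 0.4, 0, 0, 0, 0.1, 0, 0, 0.4, 0, 0, 0, 0.1, 0, 0, 0, 0, 0, 0, 0.1])

```text
time: 15.95
tool_pos: [482.9, -195.6, 118.6]
eef_rot: [-0.001, -0.218, 0.976, 0.001]
contact_force: [-1.0, 0.3, -0.7]
finger_gap: 47.0
finger_force: 0.0
```

```bash
python3 - <<'E'
from h import *
tow([487.5,-194.8,80])
w=eyes.read_camera("wrist"); P=cloud(w); save("w1.png",w["img"])
print(w["origin"])
Z=P[...,2]; m=(Z>28)&(Z<42)&(np.hypot(P[...,0]-487,P[...,1]+195)<45)
print(m.sum(),cv2.minAreaRect(P[m][:,:2].astype(np.float32)),np.median(Z[m]))
c=eyes.read_camera("scene"); Q=cloud(c); D=np.hypot(Q[...,0]-487.5,Q[...,1]+194.8)
f=(D<60)&(Q[...,2]>45); p=Q[f]; print("finger lowest z",np.sort(p[:,2])[:12].round(1))
E
```

```text
[ 482.9 -195.6  118.6] gap 47.0 yaw -154.78
to [ 487.5 -194.8   80. ] shift [-0.115 -0.035  0.966]
[ 421.39598723 -224.89838054  267.58721813]
1555 ((489.4950256347656, -195.4440155029297), (56.903770446777344, 28.01009178161621), 24.698179244995117) 32.809672412861715
finger lowest z [132.4 132.8 134.3 135.4 136.1 137.2 137.2 138.1 138.2 138.3 138.4 138.5]
```

View pics/w1.png

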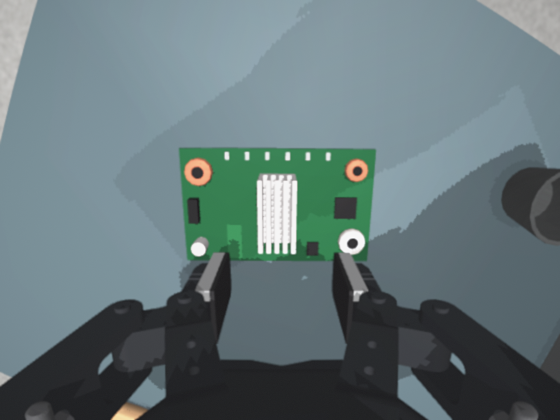

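The wrist view shows the heatsink at (277,215), aligned with the jaws with room on both sides. I go down in stages and check the fingertip height.

Emit:
drive_tool(targets=[-0.126, -0.048, 0.4, 0, 0, 0, 0.1, 0, 0, 0.5, 0, 0, 0, 0.1, 0, 0, 0.5, 0, 0, 0, 0.1, 0, 0, 0.5, 0, 0, 0, 0.1, 0, 0, 0.4, 0, 0, 0, 0.1, 0, 0, 0, 0, 0, 0, 0.1])

```text
time: 16.55
tool_pos: [488.8, -194.5, 27.6]
eef_rot: [-0.001, -0.219, 0.976, 0.001]
contact_force: [-0.6, 0.2, 0.2]
finger_gap: 47.0
finger_force: 0.0
```

```bash
python3 - <<'E'
from h import *
tow([488.3,-195.2,5])
c=eyes.read_camera("scene"); Q=cloud(c); 
th=np.radians(25.2); Rb=R.from_euler('z',th).as_matrix(); L=(Q-[488.3,-195.2,0])@Rb
for s in (-1,1):
    f=(L[...,1]*s>18)&(L[...,1]*s<45)&(abs(L[...,0])<18)&(L[...,2]>19)&(L[...,2]<80); p=L[f]; o=p[:,2].argsort()[:10]; print(s,p[o].round(0).tolist())
E
```

```text
[ 488.8 -194.5   27.6] gap 47.0 yaw -154.68
to [ 488.3 -195.2    5. ] shift [ 0.019 -0.012  0.566]
-1 [[10.0, -22.0, 42.0], [11.0, -25.0, 44.0], [7.0, -33.0, 46.0], [11.0, -22.0, 46.0], [11.0, -25.0, 46.0], [16.0, -28.0, 47.0], [11.0, -27.0, 47.0], [5.0, -32.0, 48.0], [8.0, -24.0, 48.0], [9.0, -21.0, 48.0]]
1 [[9.0, 29.0, 42.0], [-8.0, 26.0, 42.0], [12.0, 32.0, 43.0], [8.0, 33.0, 44.0], [12.0, 26.0, 44.0], [4.0, 33.0, 45.0], [5.0, 36.0, 45.0], [10.0, 30.0, 46.0], [-4.0, 26.0, 48.0], [15.0, 26.0, 49.0]]
```

Emit:
drive_tool(targets=[0, -0.03, 0.25, 0, 0, 0, 0.1, 0, 0, 0.2, 0, 0, 0, 0.1, 0, 0, 0.16, 0, 0, 0, 0.1, 0, 0, 0, 0, 0, 0, 0.1, 0, 0, 0, 0, 0, 0, -0.2, 0, 0, 0, 0, 0, 0, -0.4, 0, 0, 0, 0, 0, 0, -0.8, 0, 0, 0, 0, 0, 0, -0.8, 0, 0, 0, 0, 0, 0, -0.8])

```text
time: 17.35
tool_pos: [490.3, -196.5, 5.1]
eef_rot: [0.0, -0.219, 0.976, -0.0]
contact_force: [-2.2, 1.1, 6.6]
finger_gap: 26.6
finger_force: 60.1
```

```bash
python3 - <<'E'
from h import *
tow([488.3,-195.2,100]); print(ctrl.state()["contact_force"],ctrl.state()["finger_force"])
E
```

```text
[ 490.3 -196.5    5.1] gap 26.6 yaw -154.73
to [ 488.3 -195.2  100. ] shift [ 0.03   0.051 -2.373]
[-2.19155013  1.13966239  6.55448657] 60.06782054901123
```

Emit:
drive_tool(targets=[0, 0, -0.15, 0, 0, 0, -0.8, 0, 0, -0.25, 0, 0, 0, -0.8, 0, 0, -0.5, 0, 0, 0, -0.8, 0, 0, -0.5, 0, 0, 0, -0.8, 0, 0, -0.5, 0, 0, 0, -0.8, 0, 0, -0.5, 0, 0, 0, -0.8, 0, 0, -0.5, 0, 0, 0.0098, -0.8, 0, 0, 0, 0, 0, 0.0098, -0.8, 0, 0, 0, 0, 0, 0.0098, -0.8, 0, 0, 0, 0, 0, 0.0098, -0.8, 0, 0, 0, 0, 0, 0, -0.8])

```text
time: 18.27
tool_pos: [490.0, -196.3, 121.0]
eef_rot: [-0.0, -0.096, 0.995, 0.0]
contact_force: [0.1, -0.2, -2.1]
finger_gap: 26.9
finger_force: 59.6
```

```bash
python3 - <<'E'
from h import *
to([0,0,120]); print(ctrl.state()["finger_gap"],ctrl.state()["finger_force"])
c=eyes.read_camera("scene"); save("s4.png",c["img"][60:300,140:440])
im=c["img"]; hsv=cv2.cvtColor(im,cv2.COLOR_RGB2HSV); P=cloud(c); s=ctrl.state()
m=(cv2.inRange(hsv,(45,80,30),(85,255,255))>0)&(np.linalg.norm(P-np.array(s["tool_pos"]),axis=2)<110)
p=P[m]; print(m.sum(),cv2.minAreaRect(p[:,:2].astype(np.float32)),np.percentile(p[:,2],[5,50,95]))
# plane fit
A=np.c_[p[:,:2]-p[:,:2].mean(0),np.ones(len(p))]; print(np.linalg.lstsq(A,p[:,2],rcond=None)[0])
E
```

```text
case-frame tcp [ -91.5 -398.9  121. ] yaw -169.0 tilt z [-0.e+00  1.e-04 -1.e+00] F [ 0.1 -0.2 -2.1] j [-0.54  0.32 -0.25  1.    0.   -0.73]
to [  0.   0. 120.] shift [-2.27   9.976  0.025]
26.919252358669773 59.55513775348663
550 ((488.51397705078125, -195.43475341796875), (98.39746856689453, 155.6016082763672), 10.768898010253906) [118.53894182 121.39847303 123.19048638]
[-5.82882081e-03  2.85284431e-03  1.21322511e+02]
```

View pics/s4.png

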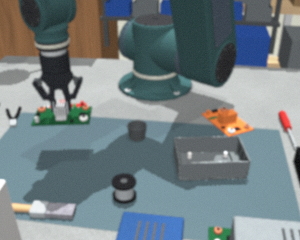

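The picture shows the board held level at about (62,115) and the case at (212,158) with all walls up. I carry it over.

Emit:
drive_tool(targets=[-0.072, 0.311, 0, 0, 0, 0, -0.8, -0.144, 0.622, 0, 0, 0, 0, -0.8, -0.144, 0.622, 0, 0, 0, 0, -0.8, -0.144, 0.622, 0, 0, 0, 0, -0.8, -0.144, 0.622, 0, 0, 0, 0, -0.8, -0.144, 0.622, 0, 0, 0, 0, -0.8, -0.144, 0.622, 0, 0, 0, 0, -0.8, -0.144, 0.622, 0, 0, 0, 0, -0.8, -0.144, 0.622, 0, 0, 0, 0, -0.8, -0.144, 0.622, 0, 0, 0, 0, -0.8, -0.144, 0.622, 0, 0, 0, 0, -0.8, -0.144, 0.622, 0, 0, 0, 0, -0.8])

```text
time: 19.32
tool_pos: [499.1, 99.0, 120.8]
eef_rot: [-0.0, -0.098, 0.995, 0.0]
contact_force: [-0.6, 0.3, -2.5]
finger_gap: 27.3
finger_force: 59.7
```

Emit:
drive_tool(targets=[-0.144, 0.622, 0, 0, 0, 0, -0.8, -0.144, 0.622, 0, 0, 0, 0, -0.8, -0.144, 0.622, 0, 0, 0, 0, -0.8, -0.144, 0.622, 0, 0, 0, 0, -0.8, -0.072, 0.311, 0, 0, 0, 0, -0.8, 0, 0, 0, 0, 0, 0, -0.8])

```text
time: 19.82
tool_pos: [502.9, 214.4, 120.6]
eef_rot: [-0.0, -0.099, 0.995, 0.0]
contact_force: [0.2, -0.2, -3.5]
finger_gap: 26.8
finger_force: 59.8
```

```bash
python3 - <<'E'
from h import *
wall()
c=eyes.read_camera("scene")
im=c["img"]; hsv=cv2.cvtColor(im,cv2.COLOR_RGB2HSV); P=cloud(c); s=ctrl.state(); L=(P-C)@CR
m=(cv2.inRange(hsv,(45,80,30),(85,255,255))>0)&(np.linalg.norm(P-np.array(s["tool_pos"]),axis=2)<110)
p=L[m]; print(m.sum(),cv2.minAreaRect(p[:,:2].astype(np.float32)),np.percentile(p[:,2],[5,50,95]))
A=np.c_[p[:,:2]-p[:,:2].mean(0),np.ones(len(p))]; print(np.linalg.lstsq(A,p[:,2],rcond=None)[0])
# wall outer/inner edges tops
t=L[(L[...,2]>50)&(L[...,2]<64)&(abs(L[...,0])<75)&(abs(L[...,1])<105)]
for nm,s_ in [("far x",t[(t[:,0]>40)&(abs(t[:,1])<70)][:,0]),("near x",t[(t[:,0]<-40)&(abs(t[:,1])<70)][:,0]),("left y",t[(t[:,1]>75)&(abs(t[:,0])<45)][:,1]),("right y",t[(t[:,1]<-75)&(abs(t[:,0])<45)][:,1])]: print(nm,len(s_),np.percentile(s_,[10,50,90]).round(1) if len(s_) else 0)
to([1.3,-1.2,121])
E
```

```text
right 67 theta med 1.5 [1.47 1.55]
left 118 theta med 1.55 [1.53 1.56]
far 562 theta med 1.42 [1.36 1.47]
676 ((1.3408126831054688, 0.9394149780273438), (93.61434936523438, 153.71180725097656), 0.44780510663986206) [118.45712148 120.75031555 122.86407825]
[-1.17487490e-02  4.07545561e-04  1.20928697e+02]
far x 200 [61.2 63.3 65.1]
near x 20 [-59.5 -55.8 -53.4]
left y 52 [87.5 89.2 91.5]
right y 43 [-91.2 -90.  -87.7]
case-frame tcp [-1.000e-01 -6.000e-01  1.205e+02] yaw -168.72 tilt z [-4.e-04 -4.e-04 -1.e+00] F [-0.3 -1.5 -2.9] j [ 0.25  0.35 -0.21  1.01 -0.    0.05]
to [  1.3  -1.2 121. ] shift [-0.034 -0.014 -0.012]
```

Board centred over the case and level. I lower it.

Emit:
drive_tool(targets=[0, 0, 0.2, 0, 0, 0, -0.8, 0, 0, 0.4, 0, 0, 0, -0.8, 0, 0, 0.4, 0, 0, 0, -0.8, 0, 0, 0.4, 0, 0, 0, -0.8, 0, 0, 0.3, 0, 0, 0, -0.8, 0, 0, 0.2, 0, 0, 0, -0.8, 0, 0, 0.1, 0, 0, 0, -0.8, 0, 0, 0.05, 0, 0, 0, -0.8, 0, 0, 0.05, 0, 0, 0, -0.8, 0, 0, 0.05, 0, 0, 0, -0.8, 0, 0, 0.05, 0, 0, 0, -0.8, 0, 0, 0, 0, 0, 0, -0.8])

```text
time: 20.92
tool_pos: [503.8, 212.0, 32.8]
eef_rot: [0.0, -0.097, 0.995, 0.0]
contact_force: [0.1, -0.3, -2.0]
finger_gap: 27.1
finger_force: 59.7
```

Emit:
drive_tool(targets=[0, 0, 0.05, 0, 0, 0, -0.8, 0, 0, 0.05, 0, 0, 0, -0.8, 0, 0, 0.05, 0, 0, 0, -0.8, 0, 0, 0.05, 0, 0, 0, -0.8, 0, 0, 0.03, 0, 0, 0, -0.8, 0, 0, 0, 0, 0, 0, -0.8])

```text
time: 21.42
tool_pos: [503.9, 212.1, 23.9]
eef_rot: [0.001, -0.097, 0.995, 0.0]
contact_force: [-0.0, -1.0, 5.3]
finger_gap: 26.8
finger_force: 60.9
```

```bash
python3 - <<'E'
from h import *
show(); wall()
E
```

```text
case-frame tcp [ 0.7 -0.8 23.9] yaw -168.83 tilt z [ 1.1e-03  2.0e-04 -1.0e+00] F [-0.  -1.   5.3] j [ 0.25  0.44 -0.36  0.77 -0.    0.05]
right 67 theta med 1.5 [1.47 1.55]
left 113 theta med 1.55 [1.53 1.56]
far 563 theta med 1.42 [1.36 1.46]
```

Emit:
drive_tool(targets=[0, 0, 0.05, 0, 0, 0, -0.8, 0, 0, 0.04, 0, 0, 0, -0.8, 0, 0, 0.04, 0, 0, 0, -0.8, 0, 0, 0.03, 0, 0, 0, -0.8, 0, 0, 0, 0, 0, 0, -0.8, 0, 0, 0, 0, 0, 0, -0.8])

```text
time: 21.97
tool_pos: [504.1, 212.1, 21.0]
eef_rot: [0.002, -0.097, 0.995, 0.0]
contact_force: [-21.6, -6.9, 70.4]
finger_gap: 26.9
finger_force: 69.2
```

```bash
python3 - <<'E'
from h import *
show()
E
```

```text
case-frame tcp [ 0.9 -0.8 21. ] yaw -168.82 tilt z [ 3.9e-03  6.0e-04 -1.0e+00] F [-21.6  -6.9  70.4] j [ 0.25  0.44 -0.37  0.76 -0.    0.05]
```

The board is home at TCP z 21, as predicted, with a solid stop. I relieve the force, open and rise.

Emit:
drive_tool(targets=[0, 0, -0.05, 0, 0, 0, -0.8, 0, 0, -0.02, 0, 0, 0, -0.8, 0, 0, 0, 0, 0, 0, -0.2, 0, 0, 0, 0, 0, 0, 0, 0, 0, 0, 0, 0, 0, 0.1, 0, 0, 0, 0, 0, 0, 0.1, 0, 0, -0.2, 0, 0, 0, 0.1, 0, 0, -0.5, 0, 0, 0, 0.1, 0, 0, -0.5, 0, 0, 0, 0.1, 0, 0, -0.5, 0, 0, 0, -1, 0, 0, 0, 0, 0, 0, -1, 0, 0, 0, 0, 0, 0, -1])

```text
time: 22.97
tool_pos: [504.1, 212.1, 89.0]
eef_rot: [0.001, -0.097, 0.995, 0.0]
contact_force: [0.0, -0.6, -0.7]
finger_gap: 11.5
finger_force: 0.0
```

```bash
cat > chk.py <<'E'
from h import *
show(); wall()
c=eyes.read_camera("scene")
im=c["img"]; hsv=cv2.cvtColor(im,cv2.COLOR_RGB2HSV); P=cloud(c); L=(P-C)@CR
m=(cv2.inRange(hsv,(45,80,30),(85,255,255))>0)&(abs(L[...,0])<57)&(abs(L[...,1])<86)&(L[...,2]<45)&(L[...,2]>5)
p=L[m]; print(m.sum(),cv2.minAreaRect(p[:,:2].astype(np.float32)),np.percentile(p[:,2],[5,50,95]))
A=np.c_[p[:,:2],np.ones(len(p))]; k=abs(p[:,2]-np.median(p[:,2]))<5; print("slopes, z0 (expect 20)",np.linalg.lstsq(A[k],p[k,2],rcond=None)[0].round(4))
E
python3 chk.py
```

```text
case-frame tcp [ 1.  -0.8 89. ] yaw -168.84 tilt z [ 2.e-03  5.e-04 -1.e+00] F [ 0.  -0.6 -0.7] j [ 0.25  0.37 -0.26  0.93  0.    0.05]
right 62 theta med 1.5 [1.47 1.53]
left 113 theta med 1.55 [1.53 1.56]
far 569 theta med 1.42 [1.36 1.46]
326 ((-17.86197280883789, 1.1014404296875), (155.5304412841797, 56.07045364379883), 89.10953521728516) [19.21192167 21.16615664 23.38543667]
slopes, z0 (expect 20) [1.120e-02 2.200e-03 2.137e+01]
```

Nearly level and about at height. One firm press on the heatsink top with shut fingers makes sure.

Emit:
drive_tool(targets=[0, 0, 0.4, 0, 0, 0, -1, 0, 0, 0.4, 0, 0, 0, -1, 0, 0, 0.2, 0, 0, 0, -1, 0, 0, 0.05, 0, 0, 0, -1, 0, 0, 0.05, 0, 0, 0, -1, 0, 0, 0.04, 0, 0, 0, -1, 0, 0, 0.03, 0, 0, 0, -1, 0, 0, 0, 0, 0, 0, -1])

```text
time: 23.73
tool_pos: [503.6, 212.0, 42.6]
eef_rot: [0.001, -0.097, 0.995, 0.0]
contact_force: [-7.3, -2.1, 18.4]
finger_gap: 0.0
finger_force: 8.9
```

```bash
python3 - <<'E'
from h import *
show()
E
```

```text
case-frame tcp [ 0.4 -0.8 42.6] yaw -168.83 tilt z [ 1.1e-03  2.0e-04 -1.0e+00] F [-7.3 -2.1 18.4] j [ 0.25  0.42 -0.34  0.81 -0.    0.05]
```

Emit:
drive_tool(targets=[0, 0, 0.03, 0, 0, 0, -1, 0, 0, 0.03, 0, 0, 0, -1, 0, 0, 0, 0, 0, 0, -1, 0, 0, 0, 0, 0, 0, -1])

```text
time: 24.07
tool_pos: [503.7, 212.0, 42.4]
eef_rot: [0.002, -0.097, 0.995, 0.0]
contact_force: [-18.5, -6.5, 57.2]
finger_gap: -0.2
finger_force: 28.7
```

Emit:
drive_tool(targets=[0, 0, -0.1, 0, 0, 0, -1, 0, 0, -0.3, 0, 0, 0, -1, 0, 0, -0.6, 0, 0, 0, -1, 0, 0, -0.6, 0, 0, 0, -1, 0, 0, -0.6, 0, 0, 0, -1, 0, 0, -0.6, 0, 0, 0, -1, 0, 0, 0, 0, 0, 0, -1])

```text
time: 24.65
tool_pos: [505.4, 212.5, 155.5]
eef_rot: [0.003, -0.097, 0.995, 0.001]
contact_force: [-0.0, -0.2, -0.2]
finger_gap: -0.2
finger_force: 0.0
```

```bash
python3 chk.py; python3 - <<'E'
from h import *
w=eyes.read_camera("wrist"); save("w2.png",w["img"]); P=cloud(w); L=(P-C)@CR
hsv=cv2.cvtColor(w["img"],cv2.COLOR_RGB2HSV); m=(cv2.inRange(hsv,(45,80,30),(85,255,255))>0)&(abs(L[...,0])<57)&(abs(L[...,1])<86)&(L[...,2]<45)
p=L[m]; print(m.sum(),cv2.minAreaRect(p[:,:2].astype(np.float32)),np.median(p[:,2]))
k=abs(p[:,2]-np.median(p[:,2]))<5; print(np.linalg.lstsq(np.c_[p[k,:2],np.ones(k.sum())],p[k,2],rcond=None)[0].round(4))
E
```

```text
case-frame tcp [  2.3  -0.7 155.5] yaw -168.83 tilt z [ 0.0065  0.0017 -1.    ] F [-0.  -0.2 -0.2] j [ 0.25  0.33 -0.14  1.09  0.    0.05]
right 66 theta med 1.51 [1.48 1.55]
left 113 theta med 1.55 [1.53 1.56]
far 572 theta med 1.42 [1.36 1.47]
330 ((-18.874223709106445, 0.9355850219726562), (56.169822692871094, 155.7313995361328), 0.8754776120185852) [19.49623672 21.23467528 23.56801455]
slopes, z0 (expect 20) [ 5.00000e-03 -8.00000e-04  2.13742e+01]
13375 ((0.801361083984375, 0.02259063720703125), (155.92591857910156, 96.14214324951172), 89.91985321044922) 18.841652379266517
[1.90000e-03 4.00000e-04 1.88484e+01]
```

View pics/w2.png

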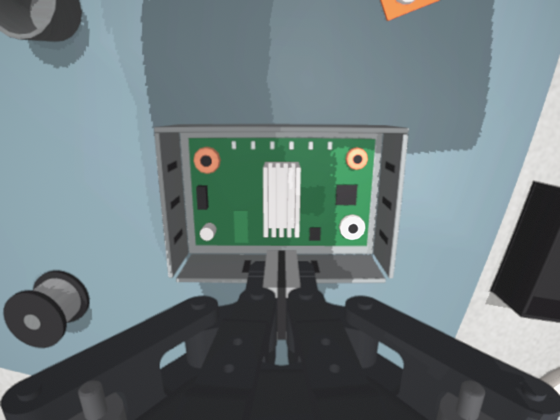

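The wrist view shows the board centred in the case around (283,195), level, with all walls upright and the robot clear. Handing in.

```bash
python3 -c "
from bench import job; print(job.job_done())"
```

```text
the job is handed in; nothing more can be done
None
```

The job is handed in: all three walls stand at their stops and the board sits level and fully home in the case by camera and force readings, but the hand-in returned no verdict.

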